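Load a bearing into its nest

TASK

Nudge the loose steel ball bearing across the top of the aluminium jig plate, without lifting it or tipping it over, until it drops into the round pocket. Then press it straight down with a steady firm push (about 20 N, never more than 28 N) until the stiff orange pad under it has gone down as far as it will go and the bearing stops dead, hold that push for half a second, let go, and leave the other things on the bench where they are.

Things in the scene. Friction and masses are not known exactly. Their poses are not given: they have to be found in the camera images.
- jig: aluminium jig plate with blue side strips, fixed to the bench, 140 (x) x 250 (y) x 28 mm. Origin at the centre of its underside on the bench, z up; its flat top is 28 mm above the origin. Its only pocket is a round hole of 43 mm diameter with a 1.5 mm chamfer, about 17 mm deep, centred 70 mm from the origin along the jig's +y
- pocket (a point): centre of the pocket's mouth, level with the jig's top face; axes as the jig's. Beware on the way: between the two benches, left of the jig and ahead of the robot, a solid wall corner comes forward to about x = 0.5 m, so swing across with the arm drawn in; the power strip and the microscope behind the jig are solid too
- bearing: loose sealed steel ball bearing, 40 mm diameter, 18 mm thick, 80 to 170 g, solid to the touch (the small bore is not open), lying flat on the jig's top in its -y half. Origin at the centre of its underside at the start, z along its axis
- bearing_mid (a point): centre of the bearing, 9 mm from each face. In the pocket the bearing first rests on the orange pad, its top face 10.5 to 11.5 mm above the jig's top. Fully home it rests on a rigid steel shim hidden under the pad, its top face 1.5 to 9.5 mm above the jig's top: the shim's height differs each time, is not measured and cannot be seen; feel for the stop
- pad (a joint): orange plastic pad in the pocket, 39 mm diameter, slides straight down: 0 = up, its top 6.5 mm below the jig's top; grows going down. Starts at 0 to 0.001 m; the bearing on it meets the shim at 0.002 to 0.010 m. No spring: friction of about 12 N holds it where it is left, also under the bearing's weight; once the bearing is on the shim the stop is rigid
- screw_tray: round metal screw dish, 62 mm diameter, 10 mm high, bystander; origin at the centre of its underside
- swab_jar: clear jar with yellow lid, 56 mm diameter, 70 mm high, bystander; origin at the centre of its underside
- ipa_bottle: amber dropper bottle, 33 mm diameter, 102 mm high, bystander; origin at the centre of its underside
- solder_reel: black and white wire reel, 48 mm diameter, 30 mm high, bystander; origin at the centre of its underside
- tweezers_0: steel tweezers, 17 x 123 x 9 mm, long axis y, bystander; origin at the centre of its underside
- phone_1: blue phone lying flat, 146 x 71 x 11 mm, bystander; origin at the centre of its underside
- screwdriver_1: blue screwdriver, 14 x 150 x 13 mm, long axis y, bystander; origin at the centre of its underside

How it is judged (in metres and radians):
On the way, in this order (a step that is already met when the one before it is completed fails the run):
1. the bearing has dropped flat into the pocket, onto the pad (horizontal distance between bearing_mid and pocket below 0.004 m and z of bearing_mid in the frame of pocket below 0.004 m and angle between bearing's own z axis and vertical below 0.1 rad), for 0.2 s.
2. the bearing is held down, fully home, by the fingers with at least 15 N (more than the pad holds, so it is on the stop) (z of bearing_mid in the frame of pocket below 0.001 m and horizontal distance between bearing_mid and pocket below 0.004 m and contact force between the fingers and bearing above 15 N), for 0.3 s.
At the end, for the whole second after the job is handed in: the bearing lies level (within 0.08 rad) and at rest in the pocket, within 4 mm of its centre and its centre no more than 1 mm above the level of the jig's top (z of bearing_mid in the frame of pocket below 0.001 m and horizontal distance between bearing_mid and pocket below 0.004 m and angle between bearing's own z axis and vertical below 0.08 rad and linear speed of bearing below 0.02 m/s); the robot touches nothing.
It fails at once if the fingers push or press on the bearing with more than 28 N (contact force between the fingers and bearing above 28 N).
It fails at once if the fingers bear on the jig with more than 28 N (contact force between the fingers and jig above 28 N).
It fails at once if the bearing is lifted or tipped so that its centre rises more than 6 mm above where it was on the plate (z of bearing_mid in the frame of pocket above 0.015 m).
It fails at once if a bystander is moved by more than 2 cm (distance of any of screw_tray, swab_jar, ipa_bottle, solder_reel, tweezers_0, phone_1, screwdriver_1 from where it was at the start of the episode above 0.02 m).
It also fails if it takes over 72 s, if anything falls off the work surface, if the arm or the gripper's body presses on something with over 40 N, if the wrist force passes 120 N, or if a joint passes its speed limit or range.

ROBOT

A 6-joint arm with a two-finger parallel gripper is mounted at the origin on a cart in front of the work surface, level with it; the furniture and walls round the work are solid. World frame = base frame: x ahead of the robot, y to its left, z up, the work surface at z = 0. Lengths are in mm, angles in rad, forces in N, time in s.
With the tool pointing down it reaches from about 350 to 975 mm from the base axis. Payload 17.4 kg.
Tool frame: the origin (TCP) lies midway between the tips of the shut fingers; the grasp point (between the pads) lies env.tcp_to_grasp behind it (env.tcp_to_grasp is the distance from the TCP to the grasp point, in mm); z points along the fingers, y is the direction in which the jaws open and shut (so a half turn about z gives the same grasp; the last joint's range is limited). The gripper opens to 85 mm and grips with 20 to 120 N. Pads are 22 mm wide; open, the fingers measure 114 mm over their backs; the gripper's body (76 mm by 85 mm) begins 54 mm behind the grasp point. The pads swing forward as they close: fully open they stand 13 mm farther back than shut.
Start: joints at [-1.299, 0.116, 1.442, -0, 1.584, -0.038], TCP at [205.777, -642.875, 231.303] pointing down, gripper open.
Joint ranges: [-2.83, 2.83], [-0.83, 2.19], [0.07, 2.5], [-1.14, 4.28], [0.01, 3], [-2.97, 2.97]. Speed limits (rad/s): [1.89, 1.89, 2.22, 3.14, 3.14, 3.14].

INTERFACE

Orientations are given as a rotation vector (axis times angle).
In Python, from plant import readout, camera, order, env gives the robot as it stands.
- The arm moves only by the tool apply_moves, never from a script. Its argument "commands" is a list that holds one entry, the list of rows, each a list of 5 numbers: the shift along the tool's x, y, z in cm, then the turn about the tool's z in degrees, then the closure, from 0 (fully open) to 1 (shut). In form: [[[dx, dy, dz, twist, jaw], ...]]. A call has exactly 8 rows; each row is the pose to reach, as a shift and turn from the pose commanded when the call began, along the tool's axes at that moment; what a row does not reach only later rows make up. A row lasts 1/10 s, in which the tool goes at most 50 mm and 8.59 degrees, less where a joint would pass 70% of its speed; a pose out of reach is approached as far as the arm can. A call with a gripper value outside its range is refused whole. The fingers move at their own pace and stop on an object; "squeeze" is the grip in N (left out, the last holds). Time passes only in rows, so rows that repeat a pose let the fingers close, or fill a call up. It gives the time, the measured TCP pose, the force and the opening at its end, in the units of the state.
- readout.read_state(): the state, without advancing time (a new reading comes with each control period).
- camera(name): name is "scene" or "top"; returns a dict with "img" (384x512x3 uint8, blue, green, red), "vertical_fov" (degrees; the focal length in pixels is half the picture's height over the tangent of half this angle, whatever the lens; pixels are square), "cx", "cy" (the principal point, pixels), "k1" (the pictures are not rectified: a ray, as slopes to the right and down, at radius r is drawn at 1 + k1 r^2 times it, then the intrinsics apply), "R" (3x3) and "t" (3): a world point X has camera coordinates R X + t. Camera axes: x right, y down, z forward; pixel columns grow to the right and rows downward; lengths in mm; the calibration is good to about 2 mm. A picture is of the moment at which its call begins. There is no depth.
- order.sign_off(): hands the job in, once; it reports no verdict.
The state is a dict: "t": time; "joint_pos": joint angles; "qd": joint speeds; "effort": joint torques, N m; "tool_pos": TCP position; "eef_rot": TCP orientation; "force": force on the tool from outside, world axes, zero at the start; "wrist_torque": the same for the moment, N m; "width": finger opening in mm.
Only numpy, scipy, OpenCV 4.12 (cv2) and the standard library are available. Lean on these libraries where they do the work, as an engineer would, in place of code of your own. Each camera call takes 0.05 s, during which the arm holds its last target.

## Working session

There is one attempt and no reset: what is moved stays moved. The work goes in short steps, Python scripts to look and compute and a tool call to move; the robot and the scene stay as the last step left them, time stands still between calls to the robot, and variables do not carry over. Pictures are saved under pics/ and viewed, and the job is handed in when it is done.

Besides the shell and the picture viewer there is one more tool, called after "Emit:" in YAML: its name, and indented under it one key for each argument. apply_moves: Moves the arm, as the interface text tells. Its arguments: {"type":"object","properties":{"commands":{"type":"array","items":{"type":"array","items":{"type":"array","items":{"type":"number"}}}},"squeeze":{"type":"number"}},"required":["commands"]}

```bash
ls; mkdir -p pics
python3 - <<'E'
from plant import readout,camera,order,env
import cv2,json
print(readout.read_state()); print(env.tcp_to_grasp)
for n in("scene","top"):
    c=camera(n); cv2.imwrite(f"pics/{n}0.png",c["img"]); print({k:v for k,v in c.items() if k!="img"})
E
```

```text
pics
{'t': 0.0, 'joint_pos': array([-1.29878859e+00,  1.16501760e-01,  1.44228407e+00, -2.78891908e-05,
        1.58396034e+00, -3.77823447e-02]), 'qd': array([ 6.33600120e-05, -3.89347260e-05,  1.45272490e-03, -4.72595743e-04,
       -5.99695887e-05, -4.40899099e-04]), 'effort': array([ 7.01397166e-04, -7.32000518e+01, -6.32492137e+01,  6.25568691e-05,
        6.55686425e-03,  1.04267434e-05]), 'tool_pos': array([ 205.72508771, -642.69176968,  230.53984913]), 'eef_rot': array([-3.10285205e+00, -4.84496813e-01,  2.55127705e-04]), 'force': array([ 0.10863028, -0.70225893,  0.41154363]), 'wrist_torque': array([-0.02284759,  0.05629003, -0.01457675]), 'width': 85.34520375657782}
18.700000000000003
{'vertical_fov': 52.67015583862914, 'cx': 255.8524084211665, 'cy': 191.18347480078958, 'k1': 0.015658316198374114, 'R': array([[-0.55478003, -0.83190886, -0.01211449],
       [-0.43698071,  0.30374086, -0.84663413],
       [ 0.7080021 , -0.46440191, -0.53203749]]), 't': array([ 160.1038512 ,  301.44307556, 1146.73454284])}
{'vertical_fov': 57.36680670014013, 'cx': 261.2476085692242, 'cy': 189.47666883733223, 'k1': 0.03160017937605843, 'R': array([[-0.00481572, -0.99997871, -0.00440349],
       [-0.98523185,  0.00549832, -0.17113728],
       [ 0.17115785,  0.00351431, -0.98523735]]), 't': array([ -90.55914326,  475.1580889 , 1364.3073994 ])}
```

View pics/scene0.png

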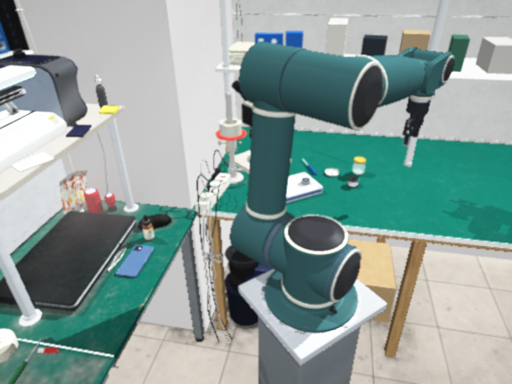

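View pics/top0.png

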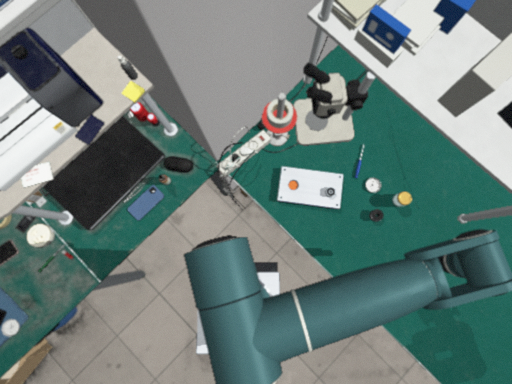

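Run:
```python
import cv2
a=cv2.imread("pics/top0.png")[150:230,260:420]
cv2.imwrite("pics/top0c.png",cv2.resize(a,None,fx=5,fy=5,interpolation=cv2.INTER_CUBIC))
a=cv2.imread("pics/scene0.png")[130:220,260:390]
cv2.imwrite("pics/scene0c.png",cv2.resize(a,None,fx=6,fy=6,interpolation=cv2.INTER_CUBIC))
```

```text
(no output)
```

View pics/top0c.png

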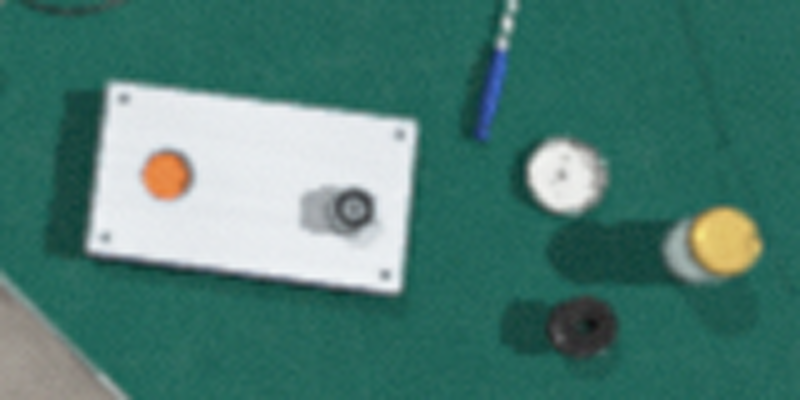

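View pics/scene0c.png

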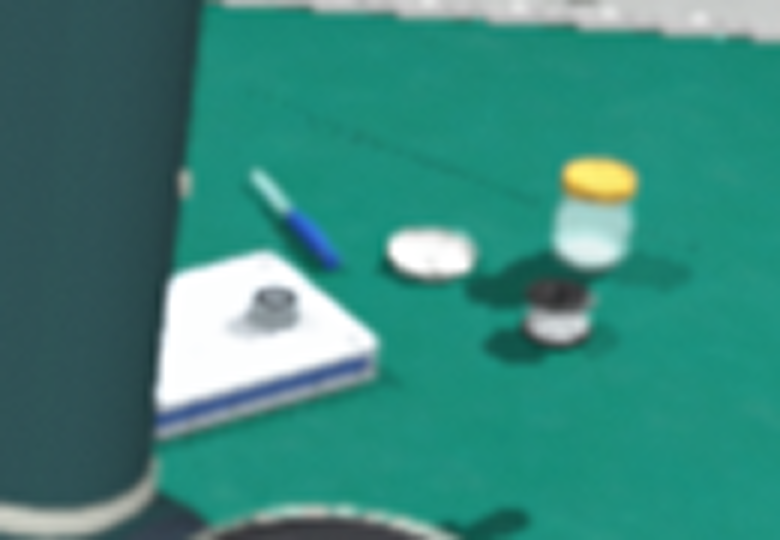

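```bash
cat > h.py <<'E'
import numpy as np,cv2
def K(c,h=384):
    f=h/2/np.tan(np.radians(c["vertical_fov"])/2); return np.array([[f,0,c["cx"]],[0,f,c["cy"]],[0,0,1]]),np.array([c["k1"],0,0,0.])
def pix2w(c,uv,z):
    k,d=K(c); p=cv2.undistortPoints(np.array(uv,float).reshape(-1,1,2),k,d).reshape(-1,2)
    R=c["R"];t=c["t"]; o=-R.T@t
    r=np.c_[p,np.ones(len(p))]@R
    return o+r*((np.asarray(z)-o[2])/r[:,2])[:,None]
def w2pix(c,X):
    k,d=K(c); return cv2.projectPoints(np.array(X,float).reshape(-1,3),cv2.Rodrigues(c["R"])[0],c["t"],k,d)[0].reshape(-1,2)
def crop(uv,off,s): return (np.array(uv,float)+.5)/s-.5+np.array(off)
E
python3 - <<'E'
from plant import readout,camera
from h import *
np.set_printoptions(suppress=True,precision=1)
c=camera("top")
P=pix2w(c,crop([(107,82),(416,120),(402,293),(88,252)],(260,150),5),[28]*4)
print(P, np.linalg.norm(np.roll(P,-1,0)-P,axis=1)); m=P.mean(0);print("ctr",m)
yax=(P[0]-P[1]+P[3]-P[2]);a=np.arctan2(-yax[0],yax[1]);print("yaw deg",np.degrees(a))
a2=P[0]-P[3]+P[1]-P[2];print("yaw from x",np.degrees(np.arctan2(a2[1],a2[0])))
print("pocket",m+70*np.array([-np.sin(a),np.cos(a),0]))
print("pad",pix2w(c,crop([(167,175)],(260,150),5),[21.5]))
print("bearing",pix2w(c,crop([(354,209)],(260,150),5),[46]))
print("others",pix2w(c,crop([(484,135),(565,175),(726,242),(583,325)],(260,150),5),[10,10,70,30]))
s=camera("scene"); print("scene bearing",pix2w(s,crop([(275,299)],(260,130),6),[46]))
print("scene corners",pix2w(s,crop([(268,251),(378,345)],(260,130),6),[28]*2))
E
```

```text
[[ 573.8 -174.2   28. ]
 [ 540.5 -424.5   28. ]
 [ 399.3 -407.1   28. ]
 [ 433.6 -156.9   28. ]] [252.5 142.3 252.5 141.3]
ctr [ 486.8 -290.7   28. ]
yaw deg -7.700188457984486
yaw from x -7.030433848779734
pocket [ 496.2 -221.3   28. ]
pad [[ 497.4 -222.2   21.5]]
bearing [[ 464.5 -368.    46. ]]
others [[ 531.5 -483.7   10. ]
 [ 497.7 -547.8   10. ]
 [ 433.  -649.3   70. ]
 [ 372.9 -548.4   30. ]]
scene bearing [[ 460.3 -363.5   46. ]]
scene corners [[ 539.9 -424.6   28. ]
 [ 395.  -401.7   28. ]]
```

```bash
cat >> h.py <<'E'
from scipy.spatial.transform import Rotation as Ro
def plan(st,target,yaw_y):
    """shift in tool axes (cm) to world target; twist so tool y points at yaw_y deg"""
    R=Ro.from_rotvec(st["eef_rot"]).as_matrix()
    d=R.T@(np.array(target,float)-st["tool_pos"])/10
    cur=np.degrees(np.arctan2(R[1,1],R[0,1]))
    return d, (cur-yaw_y+180)%360-180, cur
E
python3 - <<'E'
from plant import readout,camera
from h import *
np.set_printoptions(suppress=True,precision=2)
c=camera("top")
big=cv2.resize(c["img"][165:215,270:350],None,fx=10,fy=10,interpolation=cv2.INTER_CUBIC)
t=np.linspace(0,2*np.pi,60)
def circ(x,y,z,r,col):
    X=np.c_[x+r*np.cos(t),y+r*np.sin(t),0*t+z]; u=(w2pix(c,X)-[270,165]+.5)*10-.5
    cv2.polylines(big,[np.round(u).astype(int)],True,col,1)
circ(464.5,-368,46,20,(0,0,255)); circ(464.5,-368,28,20,(0,255,0)); circ(496.8,-221.8,28,21.5,(255,0,0))
cv2.imwrite("pics/ov.png",big)
st=readout.read_state()
print(plan(st,(463.5,-367,130),-102.5),st["tool_pos"])
E
```

```text
(array([ 32.96, -18.4 ,  10.11]), np.float64(30.252382461425782), np.float64(-72.24761753857423)) [ 205.75 -642.79  230.97]
```

View pics/ov.png

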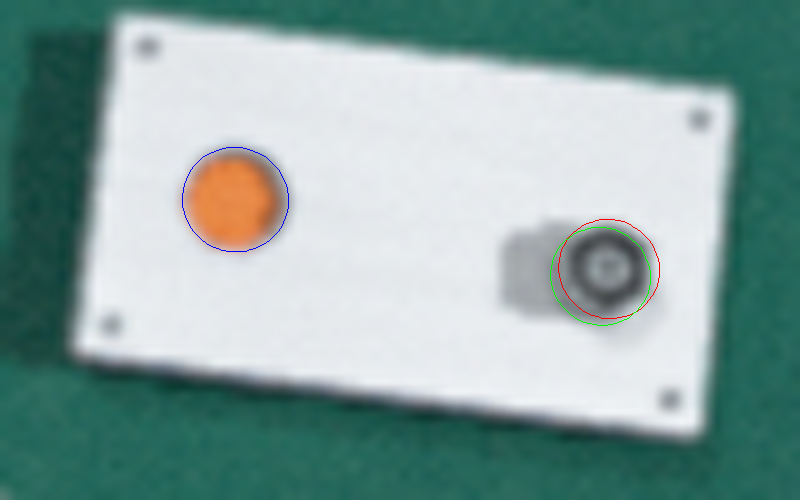

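Emit:
apply_moves:
  commands:
    - [[4,-2.3,0,4,0.3],[8,-4.6,0,8,0.3],[12,-6.9,0,12,0.3],[16,-9.2,0,16,0.3],[20,-11.5,0,20,0.3],[24,-13.8,0,24,0.3],[28.5,-16.1,2,30.2,0.3],[33,-18.4,6,30.2,0.3]]

```text
t: 1.05
tool_pos: [455.3, -376.2, 184.1]
eef_rot: [3.12, -0.346, 0.005]
force: [0.0, -0.7, -0.8]
width: 59.7
```

Run:
```python
from plant import readout,camera
from h import *
np.set_printoptions(suppress=True,precision=2)
c=camera("scene"); st=readout.read_state(); print(st)
print(plan(st,(464,-367.3,60),-102.5))
cv2.imwrite("pics/s1.png",cv2.resize(c["img"][90:220,260:390],None,fx=5,fy=4.5))
```

```text
{'t': 1.1, 'joint_pos': array([-0.73, -0.05,  1.7 ,  0.  ,  1.5 ,  1.06]), 'qd': array([-0.08,  0.02,  0.  , -0.01,  0.08, -0.15]), 'effort': array([-19.03, -84.28, -89.83,  -2.39,   0.81,  -0.22]), 'tool_pos': array([ 456.81, -371.75,  177.16]), 'eef_rot': array([-3.12,  0.34,  0.  ]), 'force': array([ 2.38,  4.09, -6.89]), 'wrist_torque': array([ 0.15, -0.09,  0.02]), 'width': 59.66286117578318}
(array([ 0.63, -0.55, 11.72]), np.float64(0.13367188717464273), np.float64(-102.36632811282536))
```

View pics/s1.png

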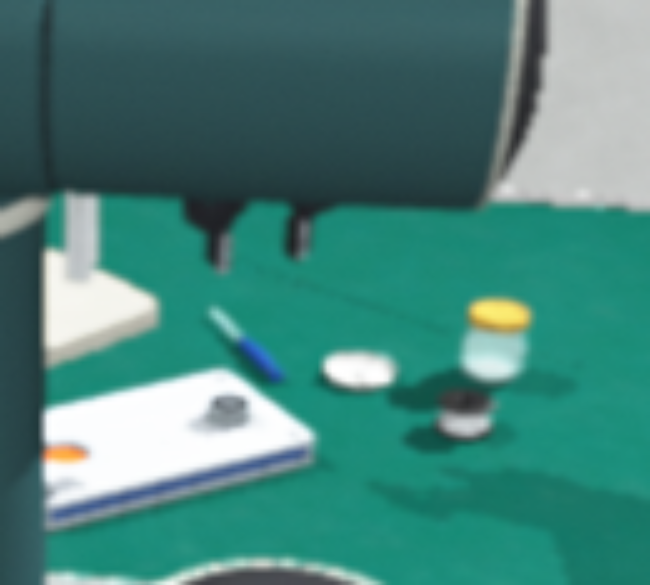

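Emit:
apply_moves:
  commands:
    - [[0,0,2,0,0.3],[0,0,4,0,0.3],[0,0,6,0,0.3],[0,0,8,0,0.3],[0,0,9,0,0.3],[0,0,9,0,0.3],[0,0,9,0,0.3],[0,0,9,0,0.3]]

```text
t: 1.9
tool_pos: [453.8, -377.9, 93.8]
eef_rot: [3.122, -0.341, 0.002]
force: [0.5, 0.3, 0.6]
width: 59.6
```

```bash
cat > look.py <<'E'
import sys
from plant import readout,camera
from h import *
np.set_printoptions(suppress=True,precision=2)
n=sys.argv[1]
st=readout.read_state(); print(st["t"],st["tool_pos"],st["eef_rot"],st["force"],st["width"])
c=camera("scene"); s=camera("top")
a=cv2.resize(c["img"][130:220,260:370],None,fx=6,fy=6,interpolation=cv2.INTER_CUBIC)
b=cv2.resize(s["img"][150:230,260:370],None,fx=6,fy=6,interpolation=cv2.INTER_CUBIC)
cv2.imwrite(f"pics/{n}s.png",a);cv2.imwrite(f"pics/{n}t.png",b)
E
python3 look.py b
python3 - <<'E'
from plant import readout
from h import *
print(plan(readout.read_state(),(464,-367.3,30),-102.5))
E
```

```text
1.9 [ 453.83 -377.86   93.85] [ 3.12 -0.34  0.  ] [0.48 0.3  0.64] 59.6269993448712
(array([ 0.76867915, -1.24582564,  6.35736597]), np.float64(0.049793006199053025), np.float64(-102.45020699380095))
```

View pics/bs.png

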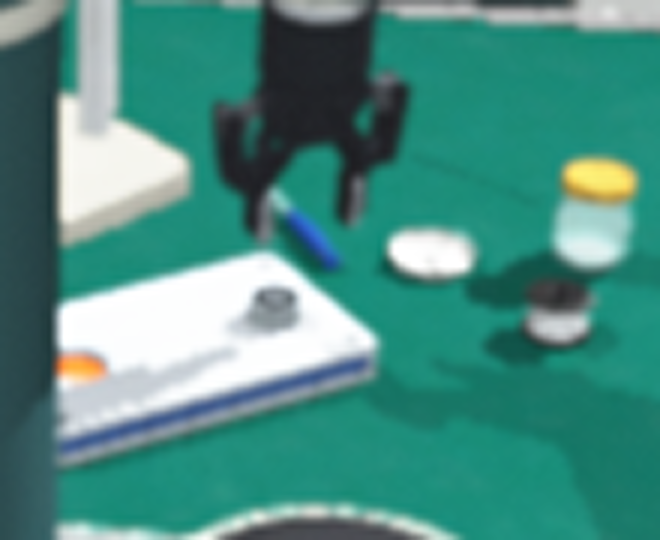

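View pics/bt.png

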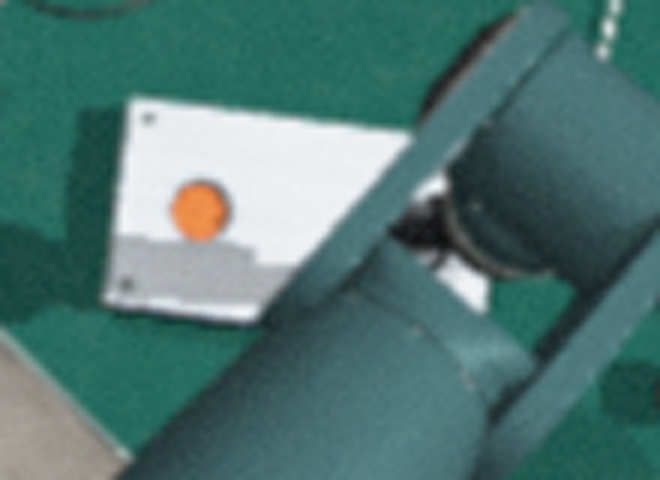

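Emit:
apply_moves:
  commands:
    - [[0.4,-0.6,0,0,0.3],[0.77,-1.25,0,0,0.3],[0.77,-1.25,1,0,0.3],[0.77,-1.25,2,0,0.3],[0.77,-1.25,3,0,0.3],[0.77,-1.25,4,0,0.3],[0.77,-1.25,4,0,0.3],[0.77,-1.25,4,0,0.3]]

```text
t: 2.8
tool_pos: [463.6, -366.9, 52.3]
eef_rot: [-3.123, 0.341, 0.001]
force: [0.0, -0.3, 0.2]
width: 59.7
```

```bash
python3 look.py c
python3 - <<'E'
from plant import readout
from h import *
print(plan(readout.read_state(),(464,-367.3,30),-102.5))
E
```

```text
2.8 [ 463.56 -366.95   52.31] [-3.12  0.34  0.  ] [ 0.02 -0.3   0.15] 59.729617756310546
(array([0.01880764, 0.00973057, 2.304402  ]), np.float64(0.04307616373409928), np.float64(-102.4569238362659))
```

View pics/cs.png

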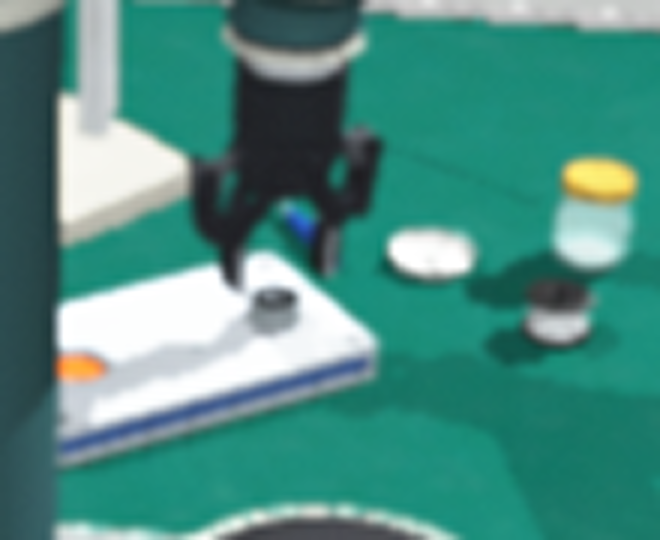

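Emit:
apply_moves:
  commands:
    - [[0,0,0.5,0,0.3],[0,0,1,0,0.3],[0,0,1.5,0,0.3],[0,0,2,0,0.3],[0,0,2.2,0,0.3],[0,0,2.3,0,0.3],[0,0,2.3,0,0.3],[0,0,2.3,0,0.3]]

```text
t: 3.7
tool_pos: [463.7, -367.0, 29.8]
eef_rot: [3.123, -0.341, 0.0]
force: [-0.8, -0.7, 0.4]
width: 59.7
```

```bash
python3 look.py d
```

```text
3.7 [ 463.74 -367.     29.79] [ 3.12 -0.34  0.  ] [-0.8  -0.73  0.37] 59.72571202465028
```

View pics/ds.png

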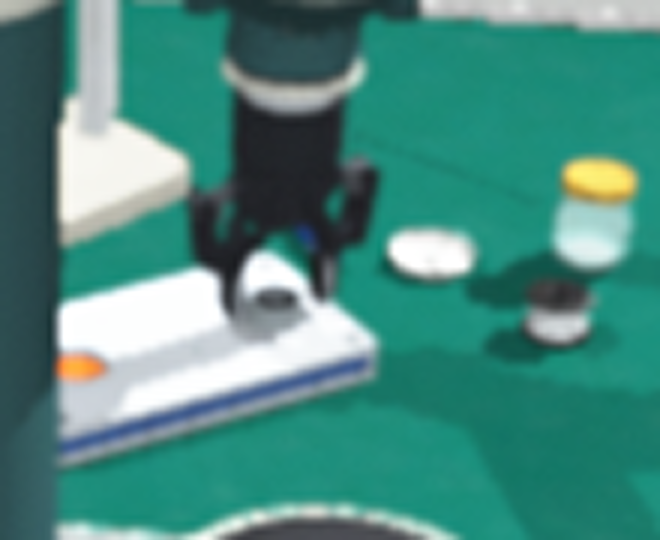

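Emit:
apply_moves:
  commands:
    - [[0,0,0.05,0,0.3],[0,0,0.1,0,0.3],[0,0,0.15,0,0.3],[0,0,0.2,0,0.3],[0,0,0.2,0,0.3],[0,0,0.2,0,0.3],[0,0,0.2,0,0.3],[0,0,0.2,0,0.3]]

```text
t: 4.6
tool_pos: [463.7, -366.9, 27.6]
eef_rot: [3.123, -0.341, 0.0]
force: [0.9, -0.2, -0.5]
width: 60.0
```

```bash
python3 look.py e
python3 - <<'E'
from plant import readout,camera
from h import *
c=camera("scene")
d=np.array([.216,.976,0]);n=np.array([.976,-.216,0])
for s in(1,-1):
  for z in(28,32,36):
    for w in (-11,11):
      print(s,z,w,((w2pix(c,np.array([463.7,-367,z])+s*d*30+n*w)-[260,130]+.5)*6-.5).round(),((w2pix(c,np.array([463.7,-367,z])+s*d*40+n*w)-[260,130]+.5)*6-.5).round())
E
```

```text
4.6 [ 463.68 -366.95   27.62] [ 3.12 -0.34  0.  ] [ 0.88 -0.19 -0.46] 60.03191136588643
1 28 -11 [[243. 334.]] [[230. 337.]]
1 28 11 [[229. 319.]] [[216. 321.]]
1 32 -11 [[243. 329.]] [[230. 332.]]
1 32 11 [[229. 314.]] [[216. 316.]]
1 36 -11 [[244. 324.]] [[231. 327.]]
1 36 11 [[229. 309.]] [[216. 312.]]
-1 28 -11 [[320. 317.]] [[333. 314.]]
-1 28 11 [[305. 302.]] [[318. 299.]]
-1 32 -11 [[320. 312.]] [[333. 309.]]
-1 32 11 [[305. 297.]] [[318. 294.]]
-1 36 -11 [[321. 307.]] [[333. 304.]]
-1 36 11 [[306. 292.]] [[318. 290.]]
```

View pics/es.png

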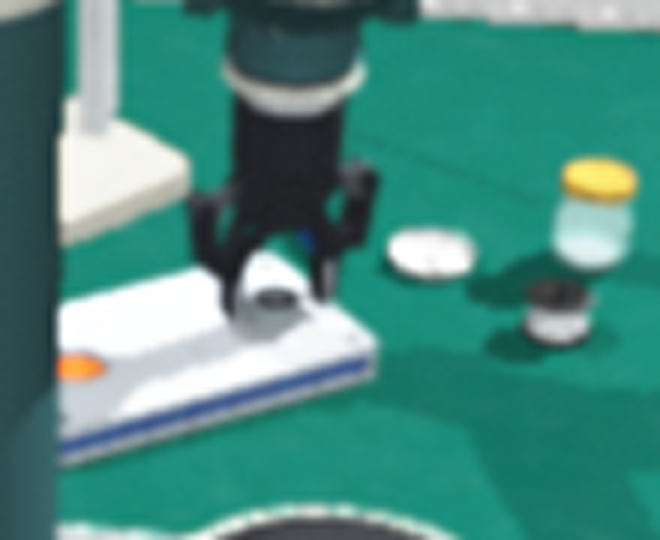

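Emit:
apply_moves:
  commands:
    - [[0,0,0.05,0,0.3],[0,0,0.1,0,0.3],[0,0,0.15,0,0.3],[0,0,0.2,0,0.3],[0,0,0.25,0,0.3],[0,0,0.3,0,0.3],[0,0,0.35,0,0.3],[0,0,0.35,0,0.3]]

```text
t: 5.55
tool_pos: [463.6, -366.9, 24.0]
eef_rot: [-3.123, 0.341, 0.0]
force: [-0.2, 0.5, -0.3]
width: 59.9
```

Emit:
apply_moves:
  commands:
    - [[0,-0.4,0,0,0.3],[0,-0.8,0,0,0.3],[0,-1.2,0,0,0.3],[0,-1.6,0,0,0.3],[0,-2,0,0,0.3],[0,-2.4,0,0,0.3],[0,-2.8,0,0,0.3],[0,-3.2,0,0,0.3]]

```text
t: 6.35
tool_pos: [470.6, -335.3, 24.1]
eef_rot: [3.123, -0.341, 0.0]
force: [0.6, -0.6, 0.1]
width: 59.7
```

```bash
python3 look.py f
```

```text
6.35 [ 470.65 -335.34   24.1 ] [ 3.12 -0.34  0.  ] [ 0.6  -0.57  0.14] 59.66967694636109
```

View pics/fs.png

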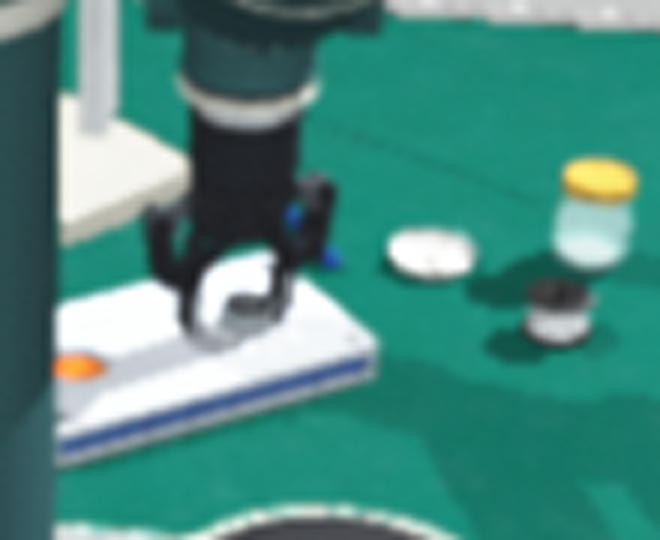

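Emit:
apply_moves:
  commands:
    - [[0,-0.5,0,0,0.3],[0,-1,0,0,0.3],[0,-1.5,0,0,0.3],[0,-2,0,0,0.3],[0,-2.5,0,0,0.3],[0,-3,0,0,0.3],[0,-3.5,0,0,0.3],[0,-4,0,0,0.3]]

```text
t: 7.25
tool_pos: [479.3, -296.2, 24.1]
eef_rot: [-3.123, 0.341, -0.0]
force: [-1.4, -1.1, -0.4]
width: 59.4
```

Emit:
apply_moves:
  commands:
    - [[0,-0.5,0,0,0.3],[0,-1,0,0,0.3],[0,-1.5,0,0,0.3],[0,-2,0,0,0.3],[0,-2.5,0,0,0.3],[0,-3,0,0,0.3],[0,-3.5,0,0,0.3],[0,-3.8,0,0,0.3]]

```text
t: 8.05
tool_pos: [487.5, -259.0, 24.1]
eef_rot: [-3.123, 0.34, 0.0]
force: [0.5, -0.5, 0.2]
width: 59.7
```

```bash
python3 look.py g
```

```text
8.05 [ 487.47 -259.05   24.07] [-3.12  0.34  0.  ] [ 0.54 -0.5   0.17] 59.69343843497648
```

View pics/gs.png

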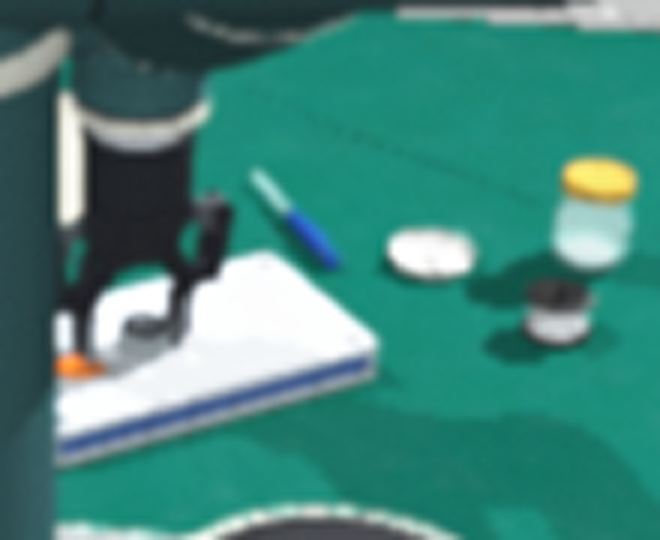

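View pics/gt.png

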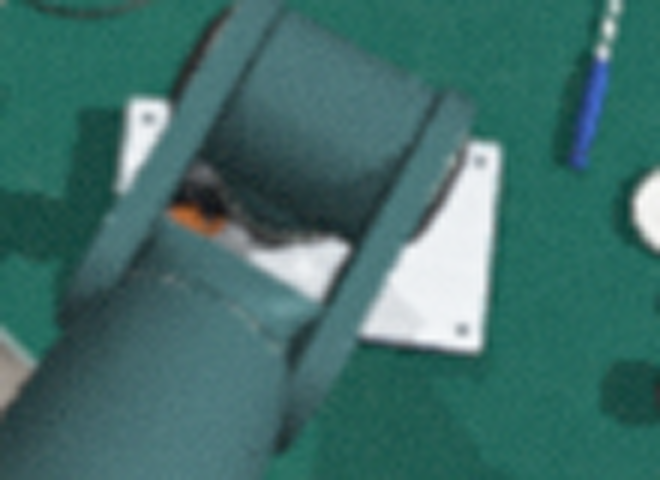

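Emit:
apply_moves:
  commands:
    - [[0,0.5,0,0,0.3],[0,0.5,-1.5,0,0.3],[0,0.5,-4,0,0.3],[0,4,-7,0,0.3],[0,8.5,-8,0,0.3],[0,12.5,-8,0,0.3],[0,16.5,-8,0,0.3],[0,17,-8,0,0.3]]

```text
t: 8.95
tool_pos: [449.5, -429.2, 105.2]
eef_rot: [3.121, -0.345, 0.001]
force: [-0.0, -0.1, -0.0]
width: 59.8
```

```bash
python3 look.py i
python3 - <<'E'
from plant import camera
from h import *
c=camera("top")
big=cv2.resize(c["img"][165:215,270:350],None,fx=10,fy=10,interpolation=cv2.INTER_CUBIC)
cv2.imwrite("pics/i10.png",big)
E
```

```text
8.95 [ 449.45 -429.22  105.25] [ 3.12 -0.35  0.  ] [-0.01 -0.08 -0.03] 59.80035280332692
```

View pics/i10.png

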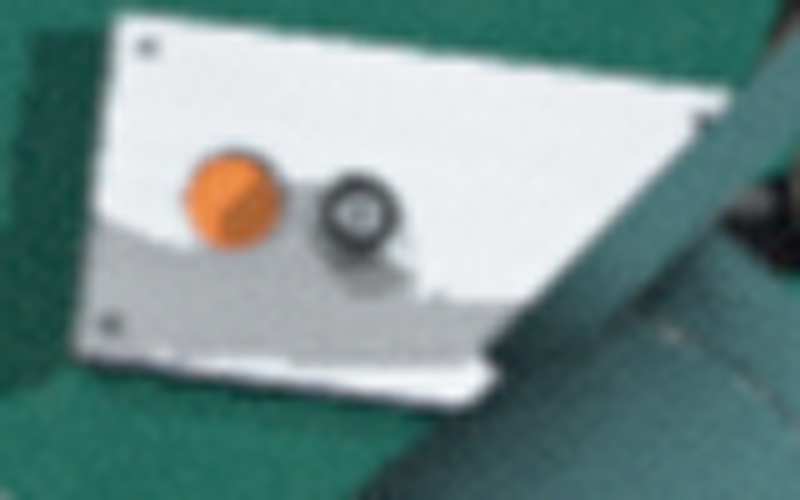

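View pics/is.png

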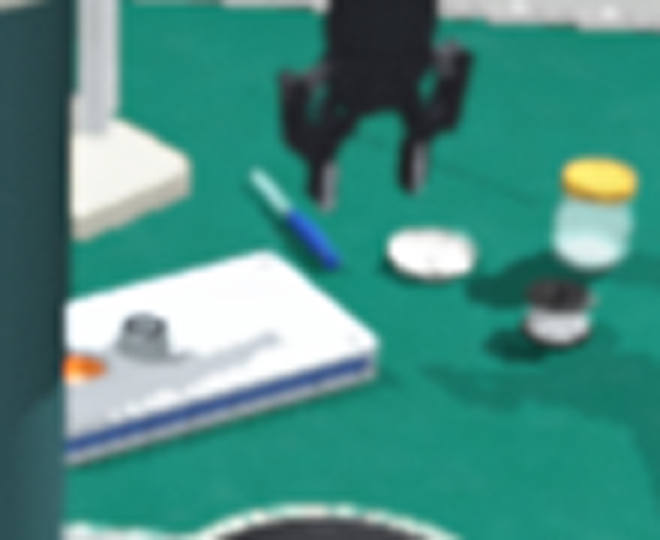

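Run:
```python
from plant import camera,readout
from h import *
c=camera("top"); np.set_printoptions(suppress=True,precision=2)
big=cv2.imread("pics/i10.png")
t=np.linspace(0,2*np.pi,60)
def circ(x,y,z,r,col):
    X=np.c_[x+r*np.cos(t),y+r*np.sin(t),0*t+z]; u=(w2pix(c,X)-[270,165]+.5)*10-.5
    cv2.polylines(big,[np.round(u).astype(int)],True,col,1)
b=pix2w(c,crop([(359.5,214)],(270,165),10),[46])[0]; p=np.array([496.8,-221.8,0])
print(b,np.degrees(np.arctan2(p[1]-b[1],p[0]-b[0])),np.hypot(*(p-b)[:2]))
circ(b[0],b[1],46,20,(0,0,255));circ(b[0],b[1],46,15,(0,0,255)); circ(496.8,-221.8,28,21.5,(255,0,0)); circ(496.8,-221.8,21.5,19.5,(0,0,0))
cv2.imwrite("pics/i10o.png",cv2.resize(big[100:300,130:450],None,fx=2.4,fy=2.4))
st=readout.read_state()
print(plan(st,(487.5,-258,24),-102.5))
```

```text
[ 487.07 -269.74   46.  ] 78.52868057960204 48.91529288398314
(array([ -0.03, -17.09,   8.06]), np.float64(0.04767066521395691), np.float64(-102.45232933478603))
```

View pics/i10o.png

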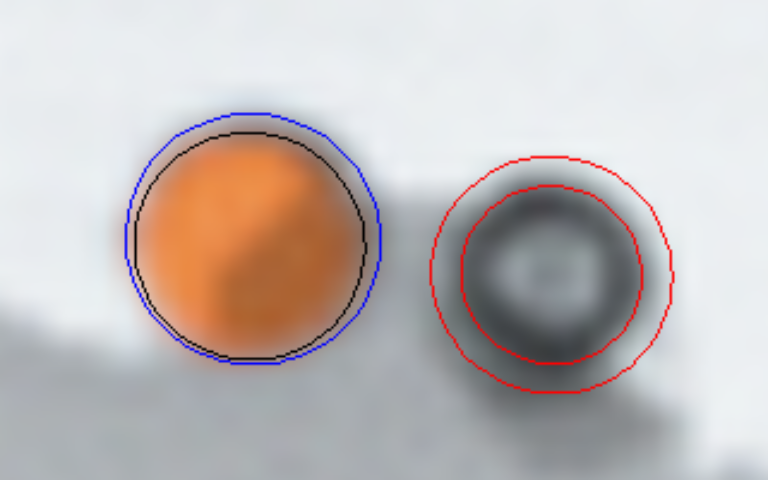

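Run:
```python
from plant import readout
from h import *
print(plan(readout.read_state(),(487,-269.5,24),-101.5))
```

```text
(array([  0.17398942, -15.95525849,   8.05787632]), np.float64(-0.9523293347860431), np.float64(-102.45232933478603))
```

Emit:
apply_moves:
  commands:
    - [[0,-3.5,0,-0.95,0.3],[0,-7,0,-0.95,0.3],[0.1,-10.5,0,-0.95,0.3],[0.17,-13.5,0,-0.95,0.3],[0.17,-15.9,0,-0.95,0.3],[0.17,-15.95,0,-0.95,0.3],[0.17,-15.95,1.5,-0.95,0.3],[0.17,-15.95,3,-0.95,0.3]]

```text
t: 9.95
tool_pos: [486.8, -270.1, 73.1]
eef_rot: [3.126, -0.314, 0.001]
force: [-0.5, -0.7, -0.6]
width: 59.7
```

Emit:
apply_moves:
  commands:
    - [[0,0,1.5,0,0.3],[0,0,3,0,0.3],[0,0,4,0,0.3],[0,0,4.5,0,0.3],[0,0,4.8,0,0.3],[0,0,5,0,0.3],[0,0,5,0,0.3],[0,0,5,0,0.3]]

```text
t: 10.75
tool_pos: [487.0, -270.3, 24.6]
eef_rot: [3.125, -0.315, 0.001]
force: [0.7, -0.4, -0.6]
width: 59.9
```

```bash
python3 look.py j
python3 - <<'E'
from plant import readout
from h import *
print(plan(readout.read_state(),(487,-269.5,24),-101.5))
E
```

```text
10.75 [ 487.01 -270.25   24.57] [ 3.13 -0.31  0.  ] [ 0.73 -0.41 -0.55] 59.948220944804774
(array([-0.01315872, -0.07323688,  0.05425622]), np.float64(0.002050281772994822), np.float64(-101.49794971822699))
```

View pics/js.png

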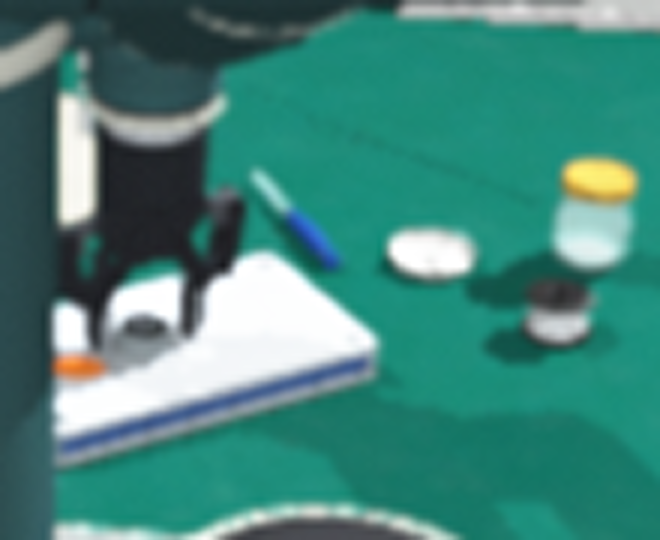

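Emit:
apply_moves:
  commands:
    - [[0,-0.5,0,0,0.3],[0,-1,0,0,0.3],[0,-1.5,0,0,0.3],[0,-2,0,0,0.3],[0,-2.5,0,0,0.3],[0,-3,0,0,0.3],[0,-3.5,0,0,0.3],[0,-4,0,0,0.3]]

```text
t: 11.65
tool_pos: [494.9, -230.5, 24.1]
eef_rot: [3.126, -0.315, 0.0]
force: [-0.2, -0.7, 1.0]
width: 59.9
```

Emit:
apply_moves:
  commands:
    - [[0,-0.3,0,0,0.3],[0,-0.6,0,0,0.3],[0,-0.9,0,0,0.3],[0,-1.2,0,0,0.3],[0,-1.4,0,0,0.3],[0,-1.6,0,0,0.3],[0,-1.7,0,0,0.3],[0,-1.7,0,0,0.3]]

```text
t: 12.45
tool_pos: [498.1, -214.1, 24.0]
eef_rot: [-3.126, 0.315, 0.0]
force: [-0.9, -0.1, 0.2]
width: 60.0
```

```bash
python3 look.py k
```

```text
12.45 [ 498.14 -214.12   24.03] [-3.13  0.31  0.  ] [-0.88 -0.1   0.16] 60.02251637057728
```

View pics/ks.png

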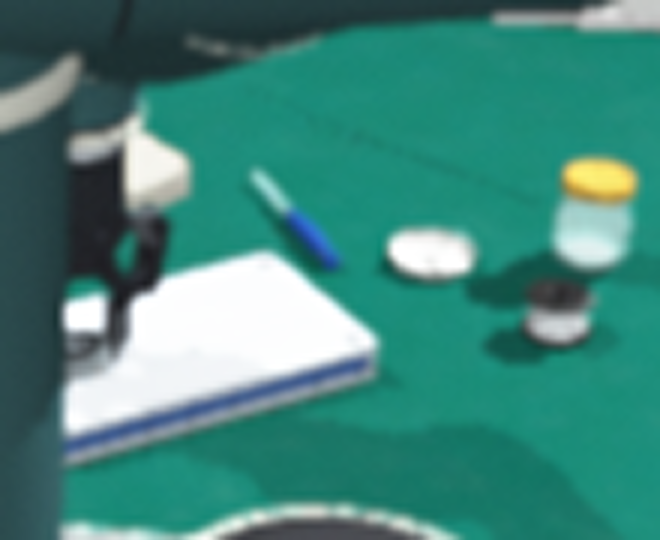

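View pics/kt.png

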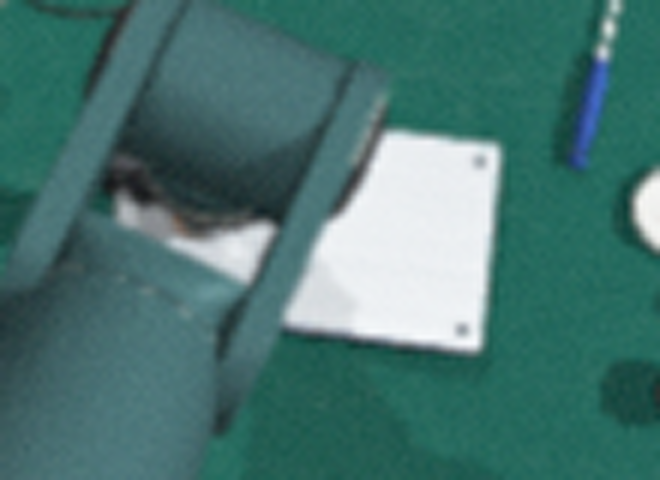

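Emit:
apply_moves:
  commands:
    - [[0,-0.05,0,0,0.3],[0,-0.1,0,0,0.3],[0,-0.15,0,0,0.3],[0,-0.2,0,0,0.3],[0,-0.2,0,0,0.3],[0,-0.25,0,0,0.3],[0,-0.25,0,0,0.3],[0,-0.25,0,0,0.3]]

```text
t: 13.35
tool_pos: [498.6, -211.8, 24.1]
eef_rot: [3.126, -0.315, 0.0]
force: [0.4, 0.3, 0.3]
width: 59.7
```

```bash
python3 look.py l
```

```text
13.35 [ 498.64 -211.82   24.1 ] [ 3.13 -0.31  0.  ] [0.38 0.33 0.31] 59.701964379753086
```

View pics/ls.png

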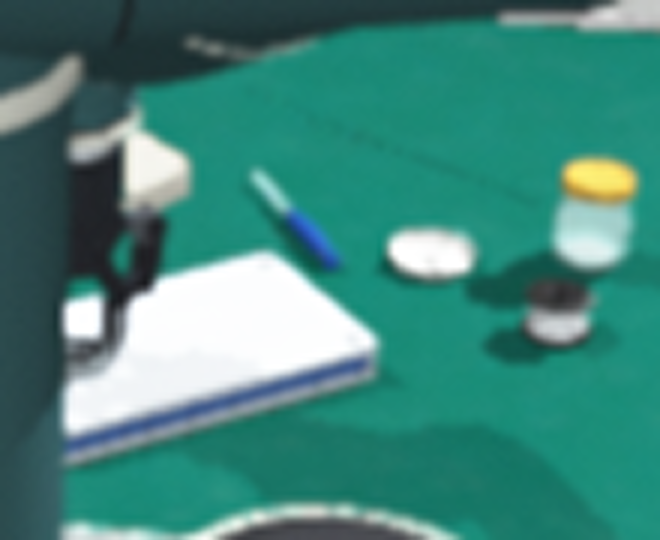

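View pics/lt.png

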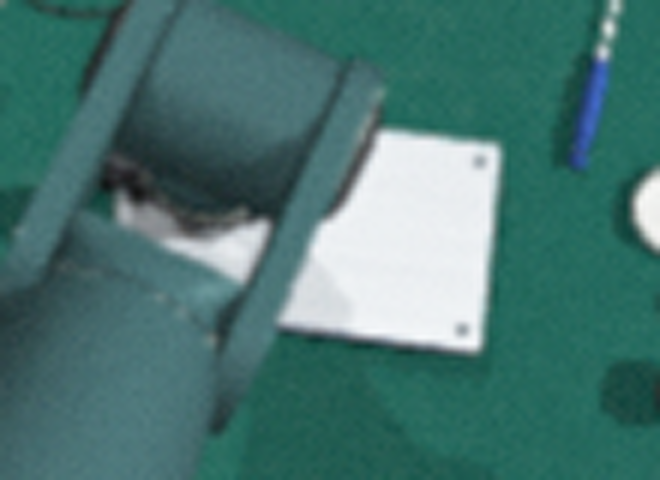

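Emit:
apply_moves:
  commands:
    - [[0,-0.03,0,0,0.3],[0,-0.06,0,0,0.3],[0,-0.09,0,0,0.3],[0,-0.12,0,0,0.3],[0,-0.12,0,0,0.3],[0,-0.12,0,0,0.3],[0,-0.12,0,0,0.3],[0,-0.12,0,0,0.3]]

```text
t: 14.25
tool_pos: [498.9, -210.7, 24.1]
eef_rot: [-3.126, 0.315, -0.0]
force: [-0.3, 0.0, 0.1]
width: 59.4
```

Emit:
apply_moves:
  commands:
    - [[0,0.6,0,0,0.3],[0,0.6,-1.5,0,0.3],[0,0.6,-4,0,0.3],[0,4,-7,0,0.3],[0,8,-8,0,0.3],[0,12,-8,0,0.3],[0,16,-8,0,0.3],[0,20,-8,0,0.3]]

```text
t: 15.05
tool_pos: [458.5, -408.5, 105.7]
eef_rot: [3.125, -0.315, 0.002]
force: [0.4, 0.0, 1.0]
width: 59.5
```

```bash
python3 look.py m
python3 - <<'E'
from plant import camera
from h import *
c=camera("top")
big=cv2.resize(c["img"][165:205,270:320],None,fx=15,fy=15,interpolation=cv2.INTER_CUBIC)
cv2.imwrite("pics/m15.png",big)
E
```

```text
15.05 [ 458.52 -408.47  105.65] [ 3.13 -0.31  0.  ] [0.39 0.04 0.99] 59.48090508223987
```

View pics/m15.png

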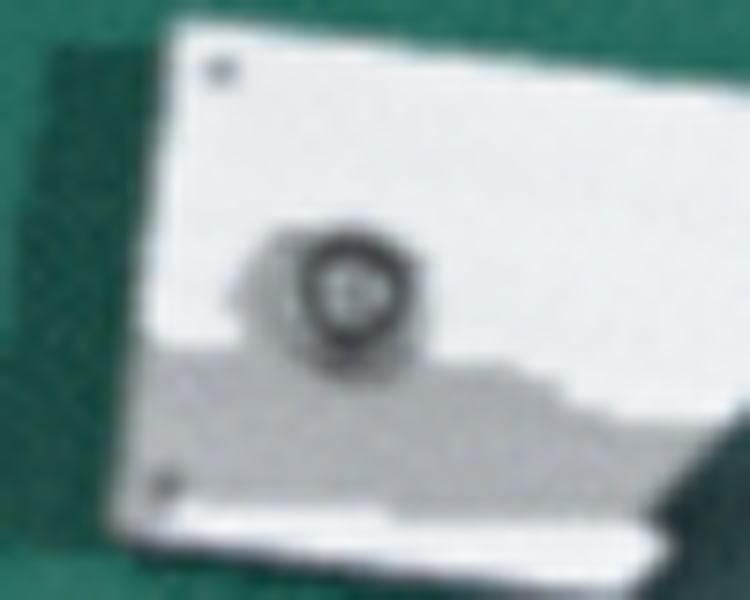

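View pics/ms.png

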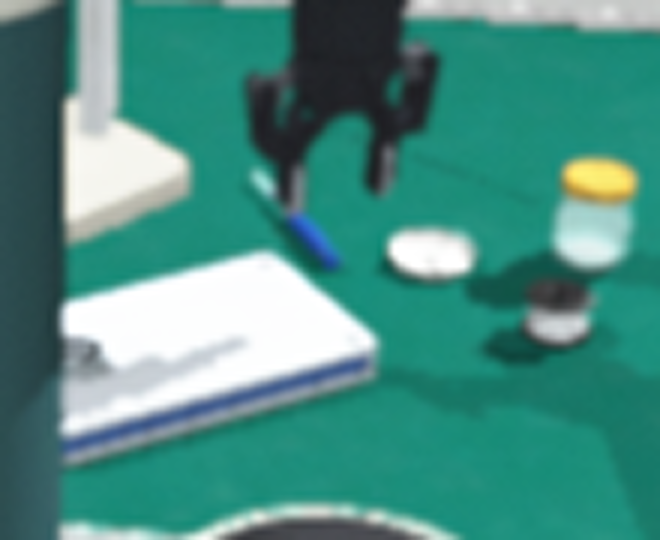

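Run:
```python
from plant import camera
from h import *
np.set_printoptions(suppress=True,precision=1)
c=camera("top")
print(pix2w(c,crop([(355,293)]*2,(270,165),15),[46,39]))
print((w2pix(c,[(496.8,-221.8,39),(496.8,-221.8,46)])-[270,165]+.5)*15-.5)
big=cv2.imread("pics/m15.png")
t=np.linspace(0,2*np.pi,60)
def circ(x,y,z,r,col):
    X=np.c_[x+r*np.cos(t),y+r*np.sin(t),0*t+z]; u=(w2pix(c,X)-[270,165]+.5)*15-.5
    cv2.polylines(big,[np.round(u).astype(int)],True,col,1)
circ(496.8,-221.8,28,21.5,(255,0,0)); circ(496.8,-221.8,39,20,(0,0,255))
cv2.imwrite("pics/m15o.png",big)
```

```text
[[ 495.  -220.9   46. ]
 [ 496.3 -221.5   39. ]]
[[356.2 291.3]
 [358.4 286.4]]
```

View pics/m15o.png

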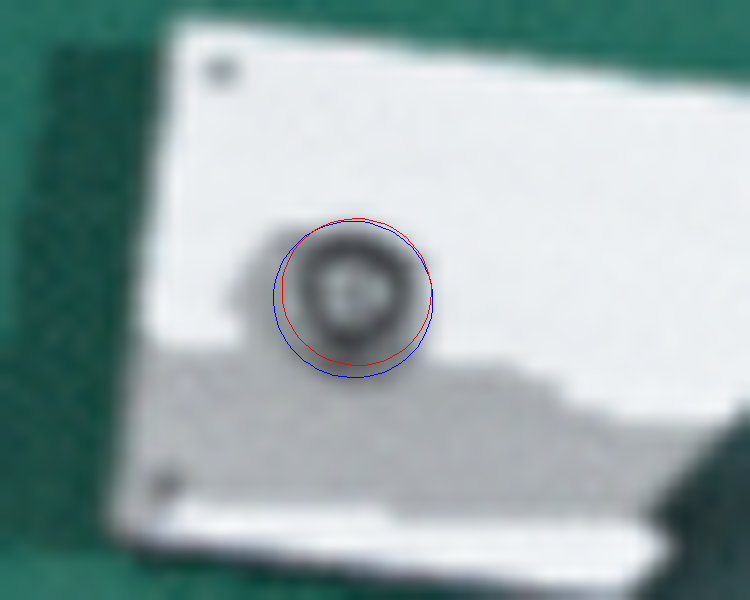

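Run:
```python
from plant import readout
from h import *
print(plan(readout.read_state(),(496.6,-221.6,60),-101.5))
```

```text
(array([-1.87352999e-02, -1.89527897e+01,  4.48194258e+00]), np.float64(-0.09495686162847505), np.float64(-101.59495686162848))
```

Emit:
apply_moves:
  commands:
    - [[0,-3,0,0,1],[0,-6,0,0,1],[0,-9.5,0,0,1],[0,-13,0,0,1],[0,-16,0,0,1],[0,-18.5,0,0,1],[0,-18.95,1,0,1],[0,-18.95,2,0,1]]

```text
t: 16.05
tool_pos: [497.1, -219.8, 84.2]
eef_rot: [3.126, -0.311, 0.002]
force: [-0.4, -0.2, 1.0]
width: 0.1
```

Emit:
apply_moves:
  commands:
    - [[0,0,0.5,0,1],[0,0,1,0,1],[0,0,1.5,0,1],[0,0,2,0,1],[0,0,2.4,0,1],[0,0,2.4,0,1],[0,0,2.4,0,1],[0,0,2.4,0,1]]

```text
t: 16.85
tool_pos: [496.9, -221.0, 60.4]
eef_rot: [3.126, -0.315, 0.001]
force: [-0.3, 0.6, 0.2]
width: 0.3
```

```bash
python3 look.py n
python3 - <<'E'
from plant import readout
from h import *
print(plan(readout.read_state(),(496.6,-221.6,40),-101.5))
E
```

```text
16.85 [ 496.92 -221.     60.37] [ 3.13 -0.31  0.  ] [-0.29  0.6   0.18] 0.28433379026068795
(array([-0.01838775,  0.06657222,  2.03487553]), np.float64(0.0009760977927726344), np.float64(-101.49902390220723))
```

View pics/nt.png

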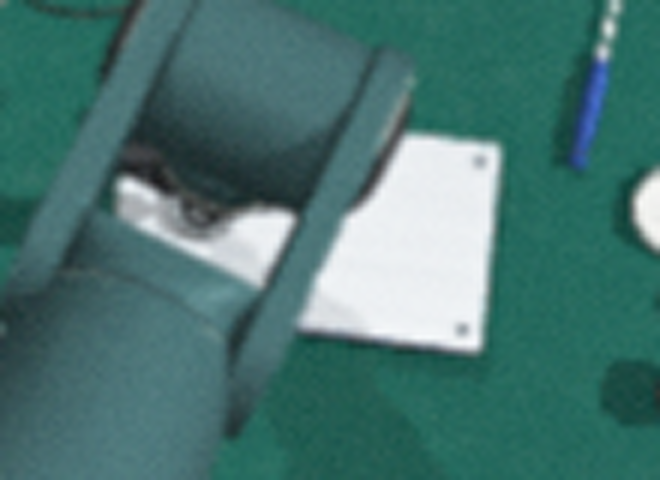

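Emit:
apply_moves:
  commands:
    - [[0,0.07,0.4,0,1],[0,0.07,0.8,0,1],[0,0.07,1.1,0,1],[0,0.07,1.3,0,1],[0,0.07,1.35,0,1],[0,0.07,1.4,0,1],[0,0.07,1.45,0,1],[0,0.07,1.5,0,1]]

```text
t: 17.75
tool_pos: [496.7, -221.6, 45.2]
eef_rot: [3.126, -0.315, 0.0]
force: [0.5, -0.4, -0.8]
width: -0.3
```

Emit:
apply_moves:
  commands:
    - [[0,0,0.1,0,1],[0,0,0.2,0,1],[0,0,0.3,0,1],[0,0,0.4,0,1],[0,0,0.43,0,1],[0,0,0.46,0,1],[0,0,0.48,0,1],[0,0,0.5,0,1]]

```text
t: 18.55
tool_pos: [496.7, -221.6, 40.1]
eef_rot: [3.126, -0.315, -0.0]
force: [0.8, -0.6, -0.0]
width: -0.1
```

Emit:
apply_moves:
  commands:
    - [[0,0,0.02,0,1],[0,0,0.04,0,1],[0,0,0.06,0,1],[0,0,0.08,0,1],[0,0,0.1,0,1],[0,0,0.1,0,1],[0,0,0.1,0,1],[0,0,0.1,0,1]]

```text
t: 19.35
tool_pos: [496.7, -221.6, 39.1]
eef_rot: [3.126, -0.315, 0.0]
force: [0.3, 0.0, 0.2]
width: -0.0
```

Emit:
apply_moves:
  commands:
    - [[0,0,0.01,0,1],[0,0,0.02,0,1],[0,0,0.03,0,1],[0,0,0.04,0,1],[0,0,0.05,0,1],[0,0,0.06,0,1],[0,0,0.06,0,1],[0,0,0.06,0,1]]

```text
t: 20.15
tool_pos: [496.7, -221.7, 38.7]
eef_rot: [3.126, -0.315, 0.0]
force: [-1.8, 0.5, 4.1]
width: -0.3
```

Emit:
apply_moves:
  commands:
    - [[0,0,0.01,0,1],[0,0,0.02,0,1],[0,0,0.03,0,1],[0,0,0.04,0,1],[0,0,0.04,0,1],[0,0,0.04,0,1],[0,0,0.04,0,1],[0,0,0.04,0,1]]

```text
t: 20.95
tool_pos: [496.7, -221.7, 38.6]
eef_rot: [3.126, -0.315, 0.0]
force: [-4.3, 2.2, 9.1]
width: 0.2
```

Emit:
apply_moves:
  commands:
    - [[0,0,0.01,0,1],[0,0,0.02,0,1],[0,0,0.03,0,1],[0,0,0.04,0,1],[0,0,0.04,0,1],[0,0,0.04,0,1],[0,0,0.04,0,1],[0,0,0.04,0,1]]

```text
t: 21.75
tool_pos: [496.8, -221.7, 38.3]
eef_rot: [3.126, -0.315, 0.0]
force: [-5.6, 1.5, 10.3]
width: 0.0
```

Emit:
apply_moves:
  commands:
    - [[0,0,0.01,0,1],[0,0,0.02,0,1],[0,0,0.03,0,1],[0,0,0.04,0,1],[0,0,0.05,0,1],[0,0,0.06,0,1],[0,0,0.07,0,1],[0,0,0.07,0,1]]

```text
t: 22.55
tool_pos: [496.7, -221.7, 37.6]
eef_rot: [3.126, -0.315, 0.0]
force: [-4.3, 2.4, 10.1]
width: 0.3
```

Emit:
apply_moves:
  commands:
    - [[0,0,0.01,0,1],[0,0,0.02,0,1],[0,0,0.03,0,1],[0,0,0.04,0,1],[0,0,0.05,0,1],[0,0,0.06,0,1],[0,0,0.07,0,1],[0,0,0.07,0,1]]

```text
t: 23.35
tool_pos: [496.7, -221.7, 36.9]
eef_rot: [3.126, -0.315, 0.0]
force: [-4.6, 2.1, 10.4]
width: -0.0
```

Emit:
apply_moves:
  commands:
    - [[0,0,0.01,0,1],[0,0,0.02,0,1],[0,0,0.03,0,1],[0,0,0.04,0,1],[0,0,0.05,0,1],[0,0,0.06,0,1],[0,0,0.07,0,1],[0,0,0.07,0,1]]

```text
t: 24.15
tool_pos: [496.7, -221.7, 36.2]
eef_rot: [3.126, -0.315, 0.0]
force: [-3.8, 2.7, 10.1]
width: 0.4
```

Emit:
apply_moves:
  commands:
    - [[0,0,0.01,0,1],[0,0,0.02,0,1],[0,0,0.03,0,1],[0,0,0.04,0,1],[0,0,0.05,0,1],[0,0,0.06,0,1],[0,0,0.07,0,1],[0,0,0.07,0,1]]

```text
t: 24.95
tool_pos: [496.8, -221.7, 35.5]
eef_rot: [3.126, -0.315, 0.0]
force: [-4.0, 1.6, 9.8]
width: -0.2
```

Emit:
apply_moves:
  commands:
    - [[0,0,0.01,0,1],[0,0,0.02,0,1],[0,0,0.03,0,1],[0,0,0.04,0,1],[0,0,0.05,0,1],[0,0,0.06,0,1],[0,0,0.07,0,1],[0,0,0.07,0,1]]

```text
t: 25.75
tool_pos: [496.8, -221.7, 34.8]
eef_rot: [3.126, -0.315, 0.0]
force: [-5.1, 3.0, 10.5]
width: 0.2
```

Emit:
apply_moves:
  commands:
    - [[0,0,0.01,0,1],[0,0,0.02,0,1],[0,0,0.03,0,1],[0,0,0.04,0,1],[0,0,0.05,0,1],[0,0,0.06,0,1],[0,0,0.07,0,1],[0,0,0.07,0,1]]

```text
t: 26.55
tool_pos: [496.8, -221.7, 34.1]
eef_rot: [3.126, -0.315, 0.0]
force: [-6.2, 2.4, 9.9]
width: -0.0
```

Emit:
apply_moves:
  commands:
    - [[0,0,0.01,0,1],[0,0,0.02,0,1],[0,0,0.03,0,1],[0,0,0.04,0,1],[0,0,0.05,0,1],[0,0,0.06,0,1],[0,0,0.07,0,1],[0,0,0.07,0,1]]

```text
t: 27.35
tool_pos: [496.8, -221.7, 33.4]
eef_rot: [3.126, -0.315, 0.0]
force: [-4.2, 2.6, 10.1]
width: -0.0
```

Emit:
apply_moves:
  commands:
    - [[0,0,0.01,0,1],[0,0,0.02,0,1],[0,0,0.03,0,1],[0,0,0.04,0,1],[0,0,0.05,0,1],[0,0,0.06,0,1],[0,0,0.07,0,1],[0,0,0.07,0,1]]

```text
t: 28.15
tool_pos: [496.7, -221.7, 32.7]
eef_rot: [3.126, -0.315, 0.0]
force: [-4.2, 2.4, 10.0]
width: 0.2
```

Emit:
apply_moves:
  commands:
    - [[0,0,0.01,0,1],[0,0,0.02,0,1],[0,0,0.03,0,1],[0,0,0.04,0,1],[0,0,0.05,0,1],[0,0,0.06,0,1],[0,0,0.07,0,1],[0,0,0.07,0,1]]

```text
t: 28.95
tool_pos: [496.8, -221.7, 32.0]
eef_rot: [3.126, -0.315, 0.0]
force: [-4.6, 1.9, 10.7]
width: -0.2
```

Emit:
apply_moves:
  commands:
    - [[0,0,0.01,0,1],[0,0,0.02,0,1],[0,0,0.03,0,1],[0,0,0.04,0,1],[0,0,0.05,0,1],[0,0,0.06,0,1],[0,0,0.07,0,1],[0,0,0.07,0,1]]

```text
t: 29.75
tool_pos: [496.8, -221.7, 31.8]
eef_rot: [3.126, -0.315, 0.0]
force: [-8.8, 3.6, 16.8]
width: 0.1
```

Emit:
apply_moves:
  commands:
    - [[0,0,0.01,0,1],[0,0,0.02,0,1],[0,0,0.02,0,1],[0,0,0.02,0,1],[0,0,0.02,0,1],[0,0,0.02,0,1],[0,0,0.02,0,1],[0,0,0.02,0,1]]

```text
t: 30.55
tool_pos: [496.8, -221.7, 31.9]
eef_rot: [3.126, -0.315, 0.001]
force: [-9.0, 3.6, 18.7]
width: -0.1
```

Emit:
apply_moves:
  commands:
    - [[0,0,0.01,0,1],[0,0,0.01,0,1],[0,0,0.01,0,1],[0,0,0.01,0,1],[0,0,0.01,0,1],[0,0,0.01,0,1],[0,0,0.01,0,1],[0,0,0.01,0,1]]

```text
t: 31.35
tool_pos: [496.8, -221.7, 31.8]
eef_rot: [3.126, -0.315, 0.0]
force: [-10.6, 4.3, 20.0]
width: -0.3
```

Emit:
apply_moves:
  commands:
    - [[0,0,-0.05,0,1],[0,0,-0.2,0,1],[0,0,-0.6,0,1],[0,0,-1.5,0,1],[0,0,-3,0,1],[0,0,-5,0,1],[0,0,-7,0,1],[0,0,-8,0,1]]

```text
t: 32.15
tool_pos: [497.3, -222.0, 113.3]
eef_rot: [3.125, -0.315, 0.004]
force: [0.0, 1.2, 0.9]
width: -0.2
```

Emit:
apply_moves:
  commands:
    - [[0,3,0,0,1],[0,6,0,0,1],[0,9.5,0,0,1],[0,13,0,0,1],[0,16,0,0,1],[0,19,0,0,1],[0,20,0,0,1],[0,20,0,0,1]]

```text
t: 32.95
tool_pos: [456.4, -418.4, 110.3]
eef_rot: [-3.125, 0.317, 0.0]
force: [-0.2, -0.0, -0.8]
width: -0.0
```

```bash
python3 look.py p
python3 - <<'E'
from plant import camera
from h import *
c=camera("top")
big=cv2.resize(c["img"][165:205,270:320],None,fx=15,fy=15,interpolation=cv2.INTER_CUBIC)
t=np.linspace(0,2*np.pi,60)
def circ(x,y,z,r,col):
    X=np.c_[x+r*np.cos(t),y+r*np.sin(t),0*t+z]; u=(w2pix(c,X)-[270,165]+.5)*15-.5
    cv2.polylines(big,[np.round(u).astype(int)],True,col,1)
circ(496.8,-221.8,28,21.5,(255,0,0)); circ(496.8,-221.8,31.8,20,(0,0,255))
cv2.imwrite("pics/p15.png",big)
E
```

```text
32.95 [ 456.42 -418.42  110.34] [-3.13  0.32  0.  ] [-0.23 -0.01 -0.81] -0.00467240241184135
```

View pics/p15.png

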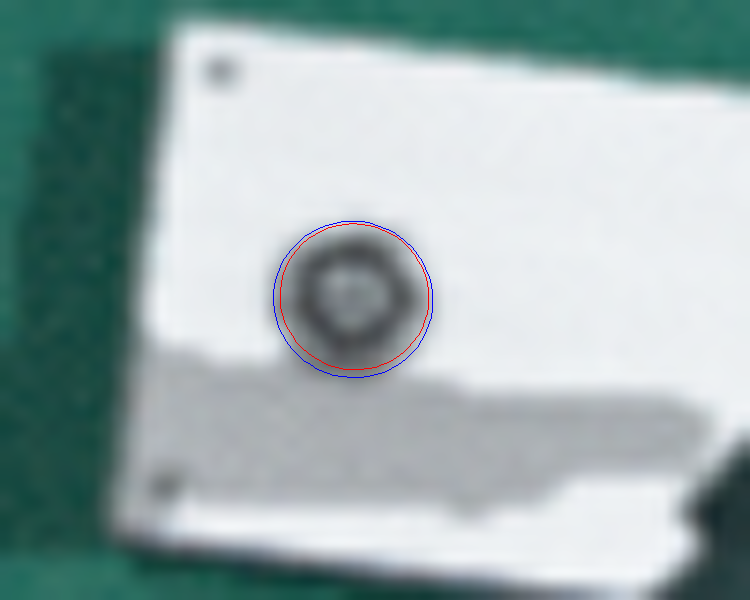

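View pics/ps.png

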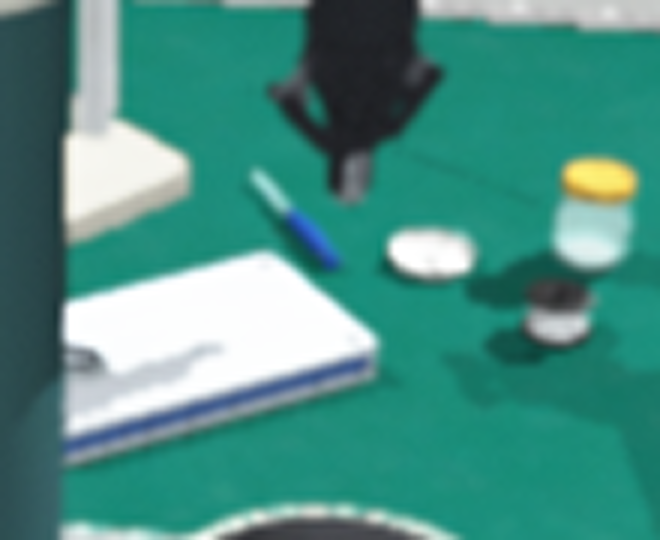

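The bearing sits centred in the pocket, with its ring centre at about (353,296) in the crop. Its top is nearly flush, so almost no shadow shows, and the bystanders in view have not moved.

```bash
python3 -c "
from plant import order
print(order.sign_off())"
```

```text
the job is handed in; nothing more can be done
None
```

The bearing is in the pocket and pressed home against the hidden stop, and I handed the job in at about 33 s of the 72 s allowed. `sign_off` gave no verdict, so what follows is from my own checks.

- **Pushing:** I slid the bearing along the plate with the inside face of one open finger, in two stages. I took a camera check in between and corrected the direction by about 1°.
- **Drop into the pocket:** the camera put the bearing about 0.6 mm from the pocket centre after it dropped. The shut fingers then first touched its top about 10.8 mm above the jig's top, which is the height expected with it resting on the pad.
- **Pressing:** the pad slid down at about 10 N vertical and stopped dead with the bearing's top about 3.8 mm above the jig. I held it there for about 1.6 s at 17–20 N vertical.
- **Sideways force:** the push was not purely vertical. There was also about 11 N sideways, so the total reached about 23 N, under the 28 N limit.
- **Final pictures:** the bearing is centred and level in the pocket, the gripper is clear of everything, and the bystanders near the jig are where they started. I did not re-check the ones on the left bench, but the arm never went there.

No check failed or disagreed.

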